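# Bridge the buffet riser and set the spice jar on it

## Robot

A 7-joint arm with a two-finger parallel gripper is mounted at the origin on a cart in front of the work surface, level with it; the furniture and walls round the work are solid. World frame = base frame: x ahead of the robot, y to its left, z up, the work surface at z = 0. Lengths are in m, angles in rad, forces in N, time in s.
With the tool pointing down it reaches from about 0.425 to 1.025 m from the base axis. Payload 9.4 kg.
Tool frame: the origin (TCP) lies at the very end of the fingers, on their centre line; the grasp point (between the pads) lies 19 mm behind it; z points along the fingers, y is the direction in which the jaws open and shut (so a half turn about z gives the same grasp; the last joint's range is limited). The gripper opens to 93 mm and grips with 3 to 60 N. Pads are 15 mm wide; open, the fingers measure 128 mm over their backs; the gripper's body (75 mm by 188 mm) begins 65 mm behind the grasp point.
Start: joints at [-1.206, 0.599, -0.003, 1.599, 0.002, 0.943, -0.08], TCP at [0.31, 0.655, 0.219] pointing down, gripper open.
Joint ranges: [-2.57, 2.57], [-0.35, 1.97], [-1.29, 1.29], [0.11, 2.56], [-1.05, 4.19], [0.11, 1.86], [-2.63, 2.63]. Speed limits (rad/s): [2.22, 2.22, 3.01, 3.01, 3.14, 3.14, 3.14].

## Interface

Orientations are given as [roll, pitch, yaw] about the fixed x, y, z axes, in that order (R = Rz(yaw) Ry(pitch) Rx(roll)).
In Python, from cell import monitor, optics, manip, models gives the robot as it stands.
- The arm moves only by the tool jog_arm, never from a script. Its argument "moves" is a list of rows, each a list of 3 entries, a list of its own where there are three numbers: the shift along the tool's x, y, z in cm, then the turn, a rotation vector about the tool's x, y, z in degrees, then the closure in counts, from 0 (fully open) to 255 (shut). A call has 1 to 20 rows; each row is the pose to reach, as a shift and turn from the pose measured when the call began, along the tool's axes at that moment; what a row does not reach only later rows make up. A row lasts 1/8 s, in which the tool goes at most 62.5 mm and 10.7 degrees, less where a joint would pass 70% of its speed; a pose out of reach is approached as far as the arm can. A call with a gripper value outside its range is refused whole. The fingers move at their own pace and stop on an object; "grip_force" is the grip in N (left out, the last holds). Time passes only in rows, so rows that repeat a pose let the fingers close. It gives the time, the measured TCP pose, the force and the opening at its end, in the units of the state.
- monitor.state(): the state, without advancing time (a new reading comes with each control period).
- optics.read_camera(name): name is "scene" or "top" or "wrist"; returns (picture, depth): 420x560x3 uint8, red, green, blue; 420x560 float32, m along the optical axis (not along the pixel's ray), 0 where there is no reading.
- optics.camera_info(name): a dict with "fov_y" (degrees; the focal length in pixels is half the picture's height over the tangent of half this angle, whatever the lens; pixels are square), "cx", "cy" (the principal point, pixels), "distortion" ([k1, k2, p1, p2, k3] as OpenCV has them; the pictures are not rectified), "R" (3x3) and "t" (3): a world point X has camera coordinates R X + t. Camera axes: x right, y down, z forward; pixel columns grow to the right and rows downward; lengths in m; the calibration is good to about 2 mm. A picture is of the moment at which its call begins: read the wrist's pose just before it. camera_info takes no time and is no camera call; for the wrist camera it gives the pose at the moment of the call.
- manip.job_done(): hands the job in, once; it reports no verdict.
Trained networks look in the newest picture that a camera, given by its name, has taken for a name from the list of things; names that differ only in an ending like _2 or _b are one class to them, and where a whole thing is asked for, a point or a joint stands for the part that bears it (a point fixed in the world has none). Each returns a list of dicts, best first, with "p" (0 to 1); they miss things now and then, are a little off and sometimes report something else, mostly with a low value. They report only what shows in the picture. A call takes as long as a camera call.
- models.spot_in(name, camera): "xy" ([column, row] in pixels, amid what is visible of it).
The state is a dict: "t": time; "joint_positions": joint angles; "joint_velocities": joint speeds; "tau": joint torques, N m; "ee_pos": TCP position; "orientation": TCP orientation; "force": force on the tool from outside, world axes, zero at the start; "torque": the same for the moment, N m; "opening": finger opening in m.
Only numpy, scipy, OpenCV 4.12 (cv2) and the standard library are available. Lean on these libraries where they do the work, as an engineer would, in place of code of your own. Each camera call takes 0.05 s, during which the arm holds its last target.

## Task

Finish the two-piece serving riser: slide the dark wooden plank, without lifting it, off the long stand and across the gap until its leading end lies flush with the outer edge of the short stand, so that it rests on both. Then gently stand the spice jar with the brown label upright in the middle of the plank. Do not drop it, and leave the other things on the table where they are.

Things in the scene. Friction and masses are not known exactly. Their poses are not given: they have to be found in the camera images.
- near_stand: long stand, fixed: light wooden top on blue side panels, 114 (x) x 160 (y) mm, top face 80 mm above the table, which is 80 mm above its origin (centre of its underside, on the table). A blue lip 8 mm wide and 8 mm high runs along each long side (at x = +-53 mm) and guides the plank with 4 mm play on each side; both ends are open. Its -y axis points toward the short stand: the plank is to slide that way
- far_stand: short stand, fixed: the same look without lips, 130 (x) x 80 (y) mm, flat top face 78.5 mm above the table. Origin: centre of its underside, on the table. Its outer edge, away from the long stand, lies at its own y = -40 mm; the gap between the two stands is 90 to 115 mm. Its axes lie within 3 degrees of those of the long stand
- plank: dark brown wooden plank with a brass line near each end, 90 (x) x 280 (y) x 18 (z) mm, about 0.3 kg, loose; it lies along the top of the long stand between its lips and sticks out over both ends. Origin: centre of its underside; y along its length, the -y end leads. It slides with dry friction and stops when no longer pushed; it balances until its leading end reaches the short stand
- plank_front (a point): middle of the plank's leading end face (plank y = -140 mm), at half its thickness
- plank_rear (a point): middle of the plank's rear end face (plank y = +140 mm), at half its thickness: the place to push; at the start it overhangs the rear of the long stand by 40 to 80 mm, in the end it lies over the long stand's top
- plank_mid (a point): centre of the plank's top face; in the end it lies over the gap
- jar_center (a point): centre (half-way up, 53 mm above its foot) of the spice jar with the brown paper label and green cap: round, 46 mm across, 106 mm high, about 0.11 kg, standing on the table; z up
- green_center (a point): centre (half-way up) of the other spice jar, with a dark green label and green cap, same size: not to be moved
- mug: cream mug, 83 mm across, 94 mm high with a handle, origin at the centre of its underside: not to be moved
- mustard: squat jar with a green lid, 68 mm across, 84 mm high, origin under its centre: not to be moved
- picks: clear jar of toothpicks with a black cap lying on its side, 90 mm long (y), 38 mm thick, origin under its centre: not to be moved

How it is judged:
On the way, in this order (a step that is already met when the one before it is completed fails the run):
1. the plank rests on both stands across the gap, its leading end flush with the outer edge of the short stand (y of plank_front in the frame of far_stand between -0.053 and -0.027 m and x of plank_front in the frame of far_stand between -0.03 and 0.03 m and contact force between plank and near_stand above 0.1 N and contact force between plank and far_stand above 0.1 N and angle between plank's own z axis and vertical below 0.06 rad and linear speed of plank below 0.02 m/s), for 0.2 s.
2. the brown-label jar stands upright in the middle of the plank (y of jar_center in the frame of plank between -0.025 and 0.025 m and x of jar_center in the frame of plank between -0.025 and 0.025 m and z of jar_center in the frame of plank between 0.064 and 0.078 m and angle between jar_center's own z axis and vertical below 0.1 rad), for 0.2 s.
At the end, for the whole second after the job is handed in: The plank rests on both stands, lying still and level, its leading end within 13 mm of flush with the short stand's outer edge and centred on that stand within 30 mm; the brown-label spice jar stands upright on it, within 25 mm of the plank's middle along and across (all of step 1 and all of step 2); the robot touches nothing.
It fails at once if the jar is dropped: let go more than 15 mm above the plank (z of jar_center in the frame of plank above 0.086 m and horizontal distance between jar_center and plank_mid below 0.1 m and contact force between spice_brown and the fingers below 0.05 N).
It fails at once if the plank is lifted or tipped off the stands (height (world z) of plank above 0.1 m or angle between plank's own z axis and vertical above 0.2 rad).
It fails at once if another thing on the table is moved more than 3 cm (distance of any of green_center, mug, mustard, picks from where it was at the start of the episode above 0.03 m).
It also fails if it takes over 64 s, if anything falls off the work surface, if the arm or the gripper's body presses on something with over 40 N, if the wrist force passes 120 N, or if a joint passes its speed limit or range.

## Working session

There is one attempt and no reset: what is moved stays moved. The work goes in short steps, Python scripts to look and compute and a tool call to move; the robot and the scene stay as the last step left them, time stands still between calls to the robot, and variables do not carry over. Pictures are saved under pics/ and viewed, and the job is handed in when it is done.

Besides the shell and the picture viewer there is one more tool, called after ">>>" in YAML: its name, and indented under it one key for each argument. jog_arm: Moves the arm, as the interface text tells. Its arguments: {"type":"object","properties":{"moves":{"type":"array","items":{"type":"array"}},"grip_force":{"type":"number"}},"required":["moves"]}

```bash
mkdir -p pics; cat > h.py <<'E'
import numpy as np, cv2
from cell import monitor, optics, manip, models
def cam(n):
    i=optics.camera_info(n); f=210/np.tan(np.radians(i['fov_y'])/2)
    K=np.array([[f,0,i['cx']],[0,f,i['cy']],[0,0,1]]); return K,np.array(i['distortion'],float),np.array(i['R']),np.array(i['t'])
def ray(c,uv):
    K,d,R,t=c
    p=cv2.undistortPoints(np.array(uv,float).reshape(-1,1,2),K,d).reshape(-1,2)
    D=np.c_[p,np.ones(len(p))]@R; return -R.T@t,D   # world dirs with unit depth
def atz(c,uv,z):
    o,D=ray(c,uv); s=(z-o[2])/D[:,2]; return o+D*s[:,None]
def cloud(c,depth):
    v,u=np.mgrid[0:420,0:560]; o,D=ray(c,np.c_[u.ravel(),v.ravel()])
    P=o+D*depth.reshape(-1,1); P[depth.ravel()<=0]=np.nan; return P.reshape(420,560,3)
def proj(c,X):
    K,d,R,t=c
    return cv2.projectPoints(np.array(X,float).reshape(-1,1,3),cv2.Rodrigues(R)[0],t,K,d)[0].reshape(-1,2)
def save(n,img): cv2.imwrite('pics/'+n,img[:,:,::-1])
E
python3 - <<'E'
from h import *
s=monitor.state(); print(s)
for n in ['scene','top','wrist']:
    im,d=optics.read_camera(n); save(n+'0.png',im); np.savez(n+'0.npz',im=im,d=d)
    c=cam(n); print(n,-c[2].T@c[3],c[2][2])
    if n!='wrist':
        P=cloud(c,d)
        for k in ['plank','plank_front','plank_rear','near_stand','far_stand','jar_center','green_center','mug','mustard','picks']:
            r=models.spot_in(k,n)
            print(k,[(np.round(q['xy']).tolist(),round(q['p'],2),np.round(P[int(q['xy'][1]),int(q['xy'][0])],3).tolist()) for q in r[:2]])
E
```

```text
{'t': 0.0, 'joint_positions': array([-1.20568753,  0.60013006, -0.00251408,  1.60013523,  0.00182674,
        0.94289092, -0.07985042]), 'joint_velocities': array([ 0.00143198, -0.00044346, -0.00175682, -0.00147809,  0.00013838,
        0.00155044, -0.00045124]), 'tau': array([-1.31250552e-03, -7.65045404e+01,  1.49701707e+00, -2.52363145e+01,
       -5.24307427e-02,  1.66392827e-02,  1.45325680e-04]), 'ee_pos': array([0.30982228, 0.65492265, 0.21775492]), 'orientation': array([-3.14004080e+00,  1.81166057e-04,  2.69978373e+00]), 'force': array([-0.13042768,  0.00088443,  0.49333183]), 'torque': array([-0.03769172,  0.00097904,  0.01751532]), 'opening': 0.092888982596843}
scene [-0.57403325 -0.55877564  0.63344198] [ 0.81603645  0.43489719 -0.38072161]
plank [([315.0, 232.0], 0.97, [0.506, -0.079, 0.097])]
plank_front [([314.0, 233.0], 0.84, [0.501, -0.078, 0.096])]
plank_rear [([316.0, 227.0], 0.79, [0.534, -0.069, 0.095])]
near_stand [([298.0, 249.0], 0.69, [0.494, -0.035, 0.041]), ([316.0, 229.0], 0.48, [0.527, -0.069, 0.095])]
far_stand [([378.0, 268.0], 0.78, [0.424, -0.276, 0.0
[... 459 characters left out ...]
531, -0.043, 0.097])]
plank_rear [([323.0, 227.0], 0.91, [0.538, -0.045, 0.098])]
near_stand [([316.0, 246.0], 0.87, [0.498, -0.028, 0.085]), ([324.0, 224.0], 0.69, [0.542, -0.048, 0.097])]
far_stand [([416.0, 241.0], 0.94, [0.493, -0.245, 0.078])]
jar_center [([142.0, 284.0], 0.82, [0.448, 0.34, 0.105]), ([323.0, 228.0], 0.54, [0.535, -0.043, 0.1])]
green_center [([143.0, 218.0], 0.6, [0.584, 0.335, 0.107])]
mug [([174.0, 166.0], 0.57, [0.728, 0.293, 0.007])]
mustard [([306.0, 135.0], 0.56, [0.753, -0.03, 0.086])]
picks [([143.0, 284.0], 0.69, [0.446, 0.338, 0.104]), ([232.0, 315.0], 0.63, [0.366, 0.169, 0.038])]
wrist [0.24743606 0.68530847 0.38389799] [ 0.22662694 -0.10709341 -0.96807605]
```

View pics/scene0.png

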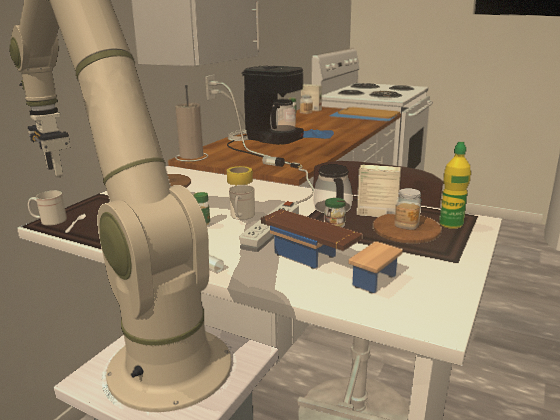

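View pics/top0.png

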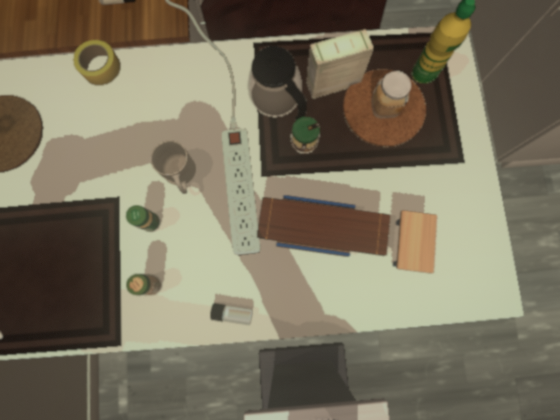

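View pics/wrist0.png

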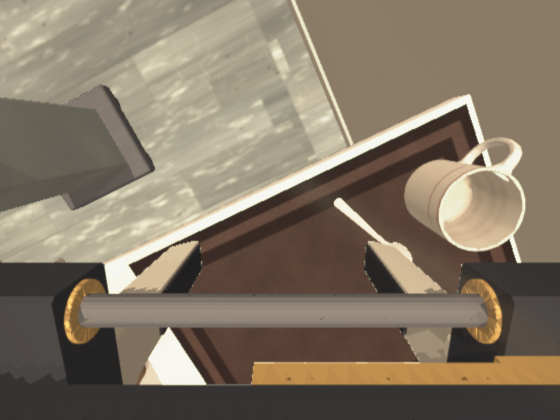

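Top view: plank from (260,218) rear to (388,233) front; short stand (417,241); small jars at (142,217) and (140,284); power strip close behind plank rear. Zooming in to confirm which jar is which and fit the edges.

```bash
python3 - <<'E'
from h import *
z=np.load('top0.npz'); im,d=z['im'],z['d']; c=cam('top'); P=cloud(c,d)
a=cv2.resize(im[180:320,100:280],None,fx=4.4,fy=4.2,interpolation=cv2.INTER_CUBIC); save('j0.png',a)
b=cv2.resize(im[180:280,225:445],None,fx=3.6,fy=3.6,interpolation=cv2.INTER_CUBIC); save('pl0.png',b)
def rect(m,n):
    q=P[m]; r=cv2.minAreaRect(q[:,:2].astype(np.float32)); print(n,m.sum(),np.round(r[0],4),np.round(r[1],4),r[2],'medz',np.median(q[:,2]))
    x=np.median(q,0); print(' mean',q.mean(0))
X,Y,Z=P[...,0],P[...,1],P[...,2]
reg=(X>.4)&(X<.65)&(Y>-.2)&(Y<.13)
rect(reg&(abs(Z-.098)<.006),'plank')
rect((X>.38)&(X<.62)&(Y<-.19)&(Y>-.33)&(abs(Z-.0785)<.006),'far')
for n,(x,y) in dict(A=(.448,.34),B=(.584,.335)).items():
    m=(abs(X-x)<.05)&(abs(Y-y)<.05)&(Z>.09)&(Z<.12); rect(m,n)
m=(Y>.02)&(Y<.15)&(X>.45)&(X<.75)&(Z>.015)&(Z<.07); rect(m,'strip')
E
```

```text
plank 5379 [ 0.5393 -0.0468] [0.2788 0.0905] 77.15862274169922 medz 0.09705156680728966
 mean [ 0.53831967 -0.04671328  0.09705417]
far 2200 [ 0.4912 -0.2493] [0.0828 0.1309] 77.8420181274414 medz 0.07749510256658143
 mean [ 0.49012218 -0.24802901  0.07747437]
A 404 [0.4466 0.3513] [0.0418 0.0456] 17.96694564819336 medz 0.10442247032616919
 mean [0.44683432 0.34978099 0.10371173]
B 365 [0.5929 0.3525] [0.0428 0.0441] 86.29804992675781 medz 0.10435742652595192
 mean [0.59224426 0.35086505 0.10370393]
strip 2322 [0.6247 0.0932] [0.2517 0.1175] 0.9704532623291016 medz 0.04291063947611762
 mean [0.61618964 0.12456051 0.0427299 ]
```

View pics/j0.png

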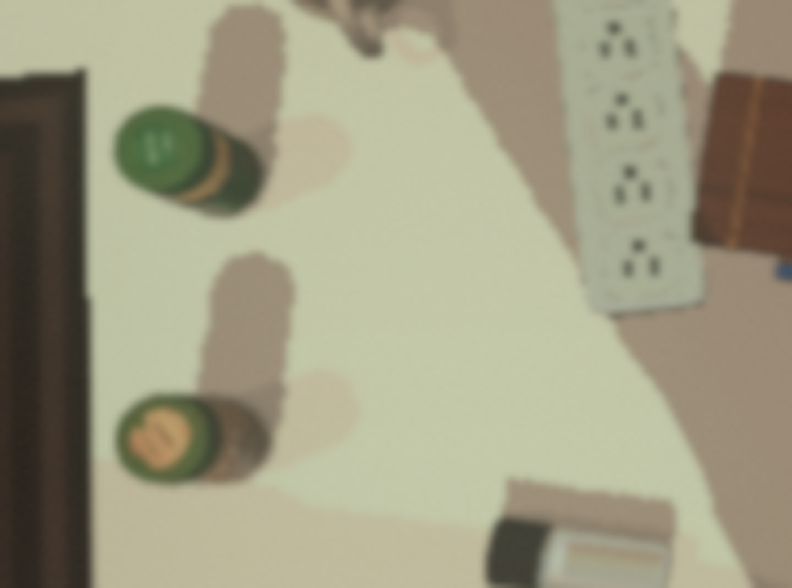

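View pics/pl0.png

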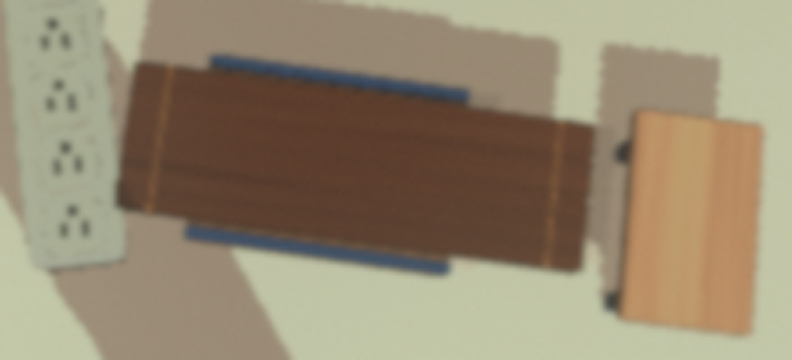

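Brown jar is at (0.447, 0.350); the plank centre is (0.539, -0.047) with yaw −12.8°. The short stand is at (0.491, -0.249), and the push comes to about 108 mm. Next I work out the move to a point behind the plank's rear.

```bash
cat >> h.py <<'E'
from scipy.spatial.transform import Rotation as Ro
def rel(pos,yawdeg):
    s=monitor.state(); R0=Ro.from_euler('xyz',s['orientation'])
    Rt=Ro.from_euler('xyz',[np.pi,0,np.radians(yawdeg)])
    print('t',s['t'],'ee',np.round(s['ee_pos'],4),np.round(np.degrees(s['orientation']),2),'F',np.round(s['force'],2),'op',round(s['opening'],4))
    print('shift cm',np.round(R0.inv().apply(np.array(pos)-s['ee_pos'])*100,2),'turn deg',np.round(np.degrees((R0.inv()*Rt).as_rotvec()),2))
E
python3 -c "
from h import *
rel([.579,.129,.20],77.2)"
```

```text
t 1.15 ee [0.31   0.6554 0.2186] [180.     0.   154.69] F [-0.23 -0.02  0.58] op 0.0929
shift cm [-46.82 -36.08   1.86] turn deg [ 0.    0.   77.49]
```

>>> jog_arm:
  moves:
    - [[-9.4, -7.2, 0.4], [0, 0, 15.5], 255]
    - [[-18.7, -14.4, 0.8], [0, 0, 31], 255]
    - [[-28, -21.6, 1.1], [0, 0, 46.5], 255]
    - [[-37.4, -28.9, 1.5], [0, 0, 62], 255]
    - [[-46.8, -36.1, 1.9], [0, 0, 77.5], 255]
    - [[-46.8, -36.1, 1.9], [0, 0, 77.5], 255]
    - [[-46.8, -36.1, 1.9], [0, 0, 77.5], 255]
    - [[-46.8, -36.1, 1.9], [0, 0, 77.5], 255]
    - [[-46.8, -36.1, 1.9], [0, 0, 77.5], 255]
    - [[-46.8, -36.1, 1.9], [0, 0, 77.5], 255]
    - [[-46.8, -36.1, 1.9], [0, 0, 77.5], 255]
    - [[-46.8, -36.1, 1.9], [0, 0, 77.5], 255]
    - [[-46.8, -36.1, 1.9], [0, 0, 77.5], 255]
    - [[-46.8, -36.1, 1.9], [0, 0, 77.5], 255]

```text
t: 2.9
ee_pos: [0.5783, 0.1302, 0.1996]
orientation: [-3.141, -0.0, 1.349]
force: [-0.1, -0.0, -0.1]
opening: 0.0005
```

```bash
python3 - <<'E'
from h import *
im,d=optics.read_camera('wrist'); save('wrist1.png',im); 
rel([.579,.129,.20],77.2)
rel([.579,.129,.087],77.2)
c=cam('wrist'); P=cloud(c,d); X,Y,Z=P[...,0],P[...,1],P[...,2]
pl=np.array([.222,.975]); 
m=(abs(Z-.098)<.006)&(X>.45)&(X<.65)&(Y<.12)
if m.sum()>50:
    q=P[m]; s=(q[:,:2]-[.5393,-.0468])@pl; print('n',m.sum(),'rear s',np.percentile(s,[99,100]),np.median(q[:,2]))
E
```

```text
t 2.95 ee [0.5784 0.13   0.1997] [-1.800e+02 -1.000e-02  7.728e+01] F [-0.2  -0.08 -0.62] op 0.0007
shift cm [-0.08  0.08 -0.03] turn deg [-0.   -0.01  0.08]
t 2.95 ee [0.5784 0.13   0.1997] [-1.800e+02 -1.000e-02  7.728e+01] F [-0.2  -0.08 -0.62] op 0.0007
shift cm [-0.08  0.08 11.27] turn deg [-0.   -0.01  0.08]
n 497 rear s [0.14016476 0.14043552] 0.09675793468269406
```

View pics/wrist1.png

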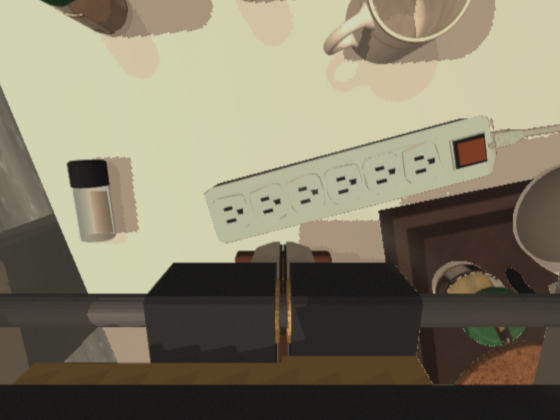

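Wrist view: closed fingers at (283,310) sit centred behind the plank's rear end (285,258), above the power strip. Its rear edge is at s=0.140, matching the top camera. Descending, then approaching.

>>> jog_arm:
  moves:
    - [[0, 0, 5], [0, 0, 0], 255]
    - [[0, 0, 9], [0, 0, 0], 255]
    - [[0, 0, 11.3], [0, 0, 0], 255]
    - [[0, 0, 11.3], [0, 0, 0], 255]
    - [[-1.5, 0, 11.3], [0, 0, 0], 255]
    - [[-2.5, 0, 11.3], [0, 0, 0], 255]
    - [[-3.2, 0, 11.3], [0, 0, 0], 255]
    - [[-4, 0, 11.3], [0, 0, 0], 255]
    - [[-4.8, 0, 11.3], [0, 0, 0], 255]
    - [[-5.6, 0, 11.3], [0, 0, 0], 255]
    - [[-6.4, 0, 11.3], [0, 0, 0], 255]
    - [[-6.4, 0, 11.3], [0, 0, 0], 255]
    - [[-6.4, 0, 11.3], [0, 0, 0], 255]

```text
t: 4.58
ee_pos: [0.5637, 0.0668, 0.0863]
orientation: [-3.14, 0.001, 1.348]
force: [-0.1, 0.2, 0.5]
opening: 0.0007
```

```bash
cat > m.py <<'E'
from h import *
import sys
im,d=optics.read_camera('top'); save(sys.argv[1],im[150:300,225:465].repeat(3,0).repeat(3,1))
c=cam('top'); P=cloud(c,d); X,Y,Z=P[...,0],P[...,1],P[...,2]
pl=np.array([.222,.975]); px=np.array([.975,-.222])
s=(P[...,:2]-[.5393,-.0468])@pl; x=(P[...,:2]-[.5393,-.0468])@px
m=(abs(Z-.0965)<.006)&(abs(x)<.07)&(s<.12)&(s>-.35)
# dark colour
m&=(im.mean(2)<110)
q=P[m]; r=cv2.minAreaRect(q[:,:2].astype(np.float32)); print(r, 'front s',np.percentile(s[m],[0,.5,1]),'medz',np.median(q[:,2]))
a=m&(abs(x)<.03)
print('slope z along s',np.polyfit(s[a],Z[a],1))
f=(abs(Z-.0775)<.006)&(s<-.15)&(s>-.32)&(abs(x)<.1)
print('far s min',np.percentile(s[f],[0,.5,1,2]), cv2.minAreaRect(P[f][:,:2].astype(np.float32)))
fc=np.array([.4912,-.2493]); yaw=np.radians(-12.16); fy=np.array([-np.sin(yaw),np.cos(yaw)])
e=P[m][:,:2]@fy; print('front in far y approx',np.percentile(e,[0,.5,1])-fc@fy)
S=monitor.state(); print(S['t'],S['ee_pos'],S['force'],'tcp s',(S['ee_pos'][:2]-[.5393,-.0468])@pl)
E
python3 m.py t1.png
```

```text
((0.5300031900405884, -0.0977591723203659), (0.2379017472267151, 0.1028040274977684), 77.63550567626953) front s [-0.17090018 -0.16958497 -0.16866171] medz 0.09709924077993837
slope z along s [3.97152764e-05 9.71562075e-02]
far s min [-0.24964722 -0.24772242 -0.24726291 -0.24618645] ((0.49240800738334656, -0.2445269674062729), (0.09209023416042328, 0.1311172991991043), 77.696533203125)
front in far y approx [0.03726368 0.03850284 0.0394503 ]
4.625 [0.56377163 0.06704106 0.08628016] [0.3362606  0.74915127 0.62001449] tcp s 0.11642773179587201
```

View pics/t1.png

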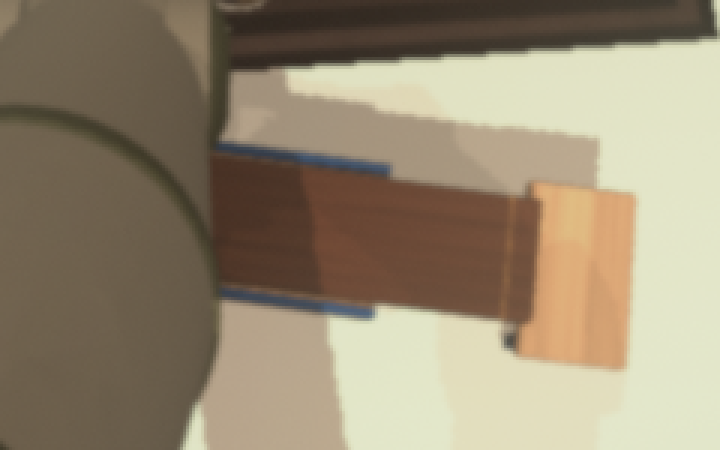

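The plank has moved 30 mm (front at px (535,262) of the crop, just over the short stand) and is still level. About 78 mm remain. I'll push 70 and check.

>>> jog_arm:
  moves:
    - [[-0.8, 0, 0], [0, 0, 0], 255]
    - [[-1.6, 0, 0], [0, 0, 0], 255]
    - [[-2.4, 0, 0], [0, 0, 0], 255]
    - [[-3.2, 0, 0], [0, 0, 0], 255]
    - [[-4, 0, 0], [0, 0, 0], 255]
    - [[-4.8, 0, 0], [0, 0, 0], 255]
    - [[-5.6, 0, 0], [0, 0, 0], 255]
    - [[-6.4, 0, 0], [0, 0, 0], 255]
    - [[-7, 0, 0], [0, 0, 0], 255]
    - [[-7, 0, 0], [0, 0, 0], 255]
    - [[-7, 0, 0], [0, 0, 0], 255]

```text
t: 6.0
ee_pos: [0.5481, -0.0016, 0.0862]
orientation: [-3.14, 0.001, 1.348]
force: [0.2, 0.8, 0.5]
opening: 0.001
```

```bash
python3 m.py t2.png
```

```text
((0.5014732480049133, -0.21166394650936127), (0.14249613881111145, 0.09083292633295059), 77.4167251586914) front s [-0.24049319 -0.23944951 -0.23892197] medz 0.0961142665870458
slope z along s [0.00887425 0.09774432]
far s min [-0.24922636 -0.24758121 -0.24714734 -0.2461633 ] ((0.4929805397987366, -0.24206551909446716), (0.0962953194975853, 0.13109256327152252), 77.67516326904297)
front in far y approx [-0.03223752 -0.03130105 -0.03082432]
6.05 [ 0.54814291 -0.00136483  0.08620378] [ 0.80342661 -0.53926764 -0.04773018] tcp s 0.046262420619688695
```

View pics/t2.png

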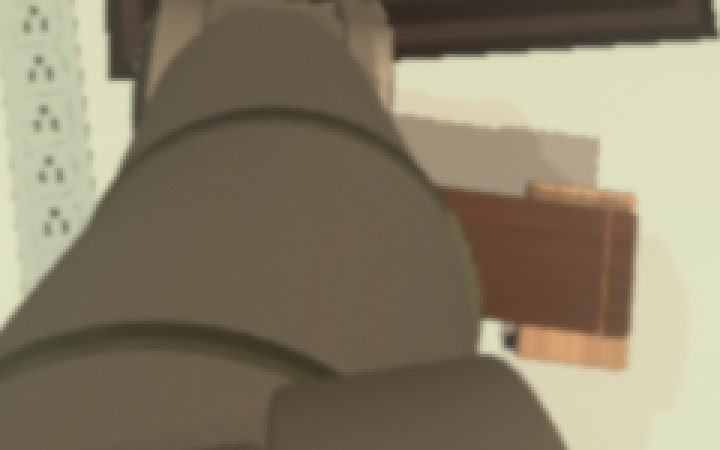

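By depth, the front is about 8 mm short of flush (the picture looks flush because of parallax). The plank is level with the expected slope. Push 8 mm, then retreat backwards and up.

>>> jog_arm:
  moves:
    - [[-0.4, 0, 0], [0, 0, 0], 255]
    - [[-0.8, 0, 0], [0, 0, 0], 255]
    - [[-0.8, 0, 0], [0, 0, 0], 255]
    - [[-0.8, 0, 0], [0, 0, 0], 255]
    - [[0.2, 0, 0], [0, 0, 0], 255]
    - [[2, 0, 0], [0, 0, 0], 255]
    - [[5, 0, 0], [0, 0, 0], 255]
    - [[8, 0, -4], [0, 0, 0], 128]
    - [[12, 0, -10], [0, 0, 0], 0]
    - [[17, 0, -12], [0, 0, 0], 0]
    - [[23, 0, -12], [0, 0, 0], 0]
    - [[23, 0, -12], [0, 0, 0], 0]

```text
t: 7.55
ee_pos: [0.5985, 0.2312, 0.2057]
orientation: [-3.14, -0.002, 1.358]
force: [-0.3, -1.5, -0.1]
opening: 0.0459
```

```bash
python3 m.py t3.png; python3 -c "
from h import *
rel([.447,.350,.20],77.2)"
```

```text
((0.5151278972625732, -0.13473793864250183), (0.3163589537143707, 0.09779638797044754), 77.18383026123047) front s [-0.2492802  -0.24657584 -0.24484353] medz 0.09668306604448873
slope z along s [0.00853094 0.09772211]
far s min [-0.24860866 -0.24749222 -0.24677252 -0.24602996] ((0.49271923303604126, -0.24234268069267273), (0.09521426260471344, 0.1309400051832199), 77.18391418457031)
front in far y approx [-0.04100486 -0.03840019 -0.03669611]
7.6 [0.59826642 0.22731346 0.20543265] [ 0.37545819 -0.94392288  0.06064536] tcp s 0.28035117138431637
t 7.6 ee [0.5983 0.2273 0.2054] [-1.7988e+02  4.0000e-02  7.7590e+01] F [ 0.38 -0.94  0.06] op 0.0501
shift cm [  8.73 -17.41   0.57] turn deg [-0.12  0.04  0.39]
```

View pics/t3.png

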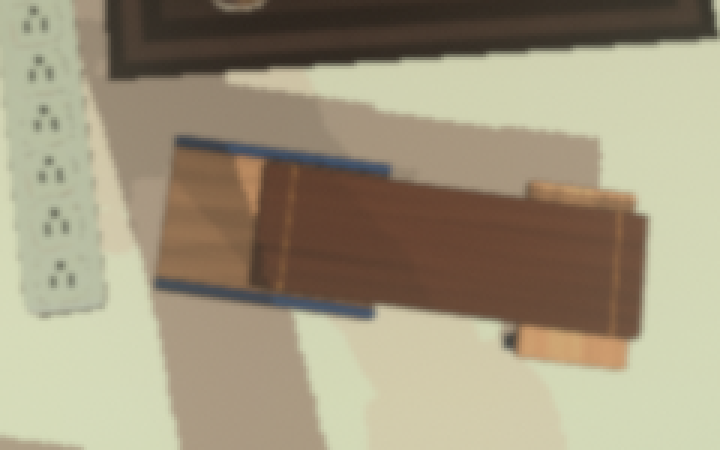

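The plank now rests across both stands; leading end measured at about −40 mm (flush), slope as expected for the 1.5 mm step. Now over to the brown jar at (0.447,0.351).

>>> jog_arm:
  moves:
    - [[2.2, -4.4, 0], [0, 0, 0], 0]
    - [[4.4, -8.7, 0], [0, 0, 0], 0]
    - [[6.6, -13, 0], [0, 0, 0], 0]
    - [[8.7, -17.4, 0.5], [0, 0, 0], 0]
    - [[8.7, -17.4, 0.5], [0, 0, 0], 0]
    - [[8.7, -17.4, 0.5], [0, 0, 0], 0]

```text
t: 8.35
ee_pos: [0.4473, 0.3488, 0.2008]
orientation: [-3.14, 0.001, 1.354]
force: [0.0, 0.4, 0.1]
opening: 0.0928
```

```bash
python3 - <<'E'
from h import *
c=cam('wrist'); im,d=optics.read_camera('wrist'); save('w2.png',im)
P=cloud(c,d); X,Y,Z=P[...,0],P[...,1],P[...,2]
m=(abs(X-.447)<.045)&(abs(Y-.35)<.045)&(Z>.095)&(Z<.112); q=P[m]
print(m.sum()); 
if m.sum()>20: print(cv2.minEnclosingCircle(q[:,:2].astype(np.float32)),np.median(q[:,2]))
im2,d2=optics.read_camera('top'); c=cam('top'); P=cloud(c,d2); X,Y,Z=P[...,0],P[...,1],P[...,2]
m=(abs(X-.447)<.045)&(abs(Y-.35)<.045)&(Z>.10)&(Z<.112); q=P[m]; print(m.sum()); 
if m.sum()>20: print(cv2.minEnclosingCircle(q[:,:2].astype(np.float32)))
for k in ['jar_center','green_center']: print(k,models.spot_in(k,'wrist'))
pl=np.array([.222,.975]); px=np.array([.975,-.222])
s=(P[...,:2]-[.5393,-.0468])@pl; x=(P[...,:2]-[.5393,-.0468])@px
m=(abs(Z-.0965)<.004)&(abs(x)<.055)&(s<.1)&(s>-.35)&(im2.mean(2)<120)&(im2[...,0]>im2[...,2]+5)
print(cv2.minAreaRect(P[m][:,:2].astype(np.float32)))
mm=m.astype(np.uint8); mm=cv2.morphologyEx(mm,cv2.MORPH_OPEN,np.ones((5,5)))>0
print(cv2.minAreaRect(P[mm][:,:2].astype(np.float32)))
rel([.4467,.3505,.05],77.2)
E
```

```text
2095
((0.44638416171073914, 0.35320326685905457), 0.022610336542129517) 0.10462123757612074
368
((0.4484865367412567, 0.35163643956184387), 0.023273322731256485)
jar_center [{'xy': [280.2, 205.5], 'p': 0.64}]
green_center [{'xy': [435.1, 164.9], 'p': 0.85}]
((0.5144075155258179, -0.15478548407554626), (0.27825772762298584, 0.09048396348953247), 77.15790557861328)
((0.5145546197891235, -0.15515635907649994), (0.27758315205574036, 0.09014251828193665), 77.32994842529297)
t 8.55 ee [0.448  0.3485 0.2008] [-1.7991e+02  5.0000e-02  7.7460e+01] F [-0.03 -0.11  0.31] op 0.093
shift cm [ 0.18 -0.15 15.08] turn deg [-0.09  0.05  0.26]
```

View pics/w2.png

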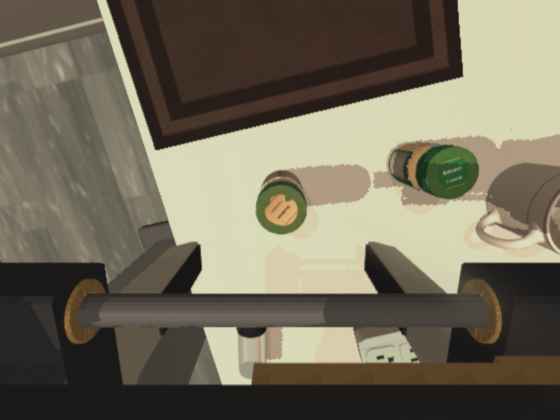

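Wrist view: brown jar at (280,205) between the open fingers, green jar at (437,168) well clear. Centre ≈ (0.447,0.352). Descend and grip.

>>> jog_arm:
  moves:
    - [[0.3, -0.15, 5], [0, 0, 0], 0]
    - [[0.3, -0.15, 10], [0, 0, 0], 0]
    - [[0.3, -0.15, 13], [0, 0, 0], 0]
    - [[0.3, -0.15, 15], [0, 0, 0], 0]
    - [[0.3, -0.15, 15], [0, 0, 0], 0]
    - [[0.3, -0.15, 15], [0, 0, 0], 160]
    - [[0.3, -0.15, 15], [0, 0, 0], 255]
    - [[0.3, -0.15, 15], [0, 0, 0], 255]
    - [[0.3, -0.15, 15], [0, 0, 0], 255]
    - [[0.3, -0.15, 15], [0, 0, 0], 255]
    - [[0.3, -0.15, 15], [0, 0, 0], 255]
    - [[0.3, -0.15, 15], [0, 0, 0], 255]
  grip_force: 12

```text
t: 10.05
ee_pos: [0.447, 0.3518, 0.0509]
orientation: [-3.14, 0.001, 1.352]
force: [-0.9, 0.4, 2.7]
opening: 0.0458
```

```bash
python3 -c "
from h import *
rel([.447,.352,.20],77.2)"
```

```text
t 10.05 ee [0.447  0.3518 0.0509] [-1.7991e+02  4.0000e-02  7.7460e+01] F [-0.87  0.39  2.73] op 0.0458
shift cm [ 1.000e-02 -2.000e-02 -1.491e+01] turn deg [-0.09  0.04  0.26]
```

>>> jog_arm:
  moves:
    - [[0, 0, -1], [0, 0, 0], 255]
    - [[0, 0, -4], [0, 0, 0], 255]
    - [[0, 0, -8], [0, 0, 0], 255]
    - [[0, 0, -12], [0, 0, 0], 255]
    - [[0, 0, -16], [0, 0, 0], 255]
    - [[0, 0, -17], [0, 0, 0], 255]
    - [[0, 0, -17], [0, 0, 0], 255]
  grip_force: 12

```text
t: 10.92
ee_pos: [0.447, 0.352, 0.2212]
orientation: [-3.14, -0.0, 1.352]
force: [0.2, 0.2, -1.7]
opening: 0.0457
```

```bash
python3 -c "
from h import *
rel([.515,-.153,.22],77.2)"
```

```text
t 10.925 ee [0.447  0.352  0.2212] [-1.7992e+02 -1.0000e-02  7.7470e+01] F [ 0.18  0.22 -1.74] op 0.0457
shift cm [-47.82  17.59   0.09] turn deg [-0.08 -0.01  0.27]
```

>>> jog_arm:
  moves:
    - [[-2, 0.7, 0], [0, 0, 0], 255]
    - [[-5, 1.8, 0], [0, 0, 0], 255]
    - [[-9, 3.3, 0], [0, 0, 0], 255]
    - [[-13, 4.8, 0], [0, 0, 0], 255]
    - [[-17, 6.3, 0], [0, 0, 0], 255]
    - [[-21, 7.7, 0], [0, 0, 0], 255]
    - [[-25, 9.2, 0], [0, 0, 0], 255]
    - [[-29, 10.7, 0], [0, 0, 0], 255]
    - [[-33, 12.1, 0], [0, 0, 0], 255]
    - [[-37, 13.6, 0], [0, 0, 0], 255]
    - [[-41, 15.1, 0], [0, 0, 0], 255]
    - [[-44, 16.2, 0], [0, 0, 0], 255]
    - [[-46.5, 17.1, 0], [0, 0, 0], 255]
    - [[-47.8, 17.6, 0], [0, 0, 0], 255]
    - [[-47.8, 17.6, 0], [0, 0, 0], 255]
    - [[-47.8, 17.6, 0], [0, 0, 0], 255]
    - [[-47.8, 17.6, 0], [0, 0, 0], 255]

```text
t: 13.05
ee_pos: [0.5151, -0.1517, 0.2207]
orientation: [-3.14, -0.0, 1.354]
force: [-0.7, -0.9, -1.1]
opening: 0.0462
```

```bash
python3 - <<'E'
from h import *
rel([.515,-.153,.15],77.2)
c=cam('scene'); im,d=optics.read_camera('scene'); save('s3.png',cv2.resize(im[130:310,220:460],None,fx=3,fy=3,interpolation=cv2.INTER_CUBIC))
im,d=optics.read_camera('top'); save('t4.png',im[150:300,225:465].repeat(3,0).repeat(3,1))
E
```

```text
t 13.05 ee [ 0.5151 -0.1517  0.2207] [-1.799e+02 -3.000e-02  7.756e+01] F [-0.67 -0.94 -1.1 ] op 0.0462
shift cm [-0.13  0.03  7.07] turn deg [-0.1  -0.03  0.36]
```

View pics/s3.png

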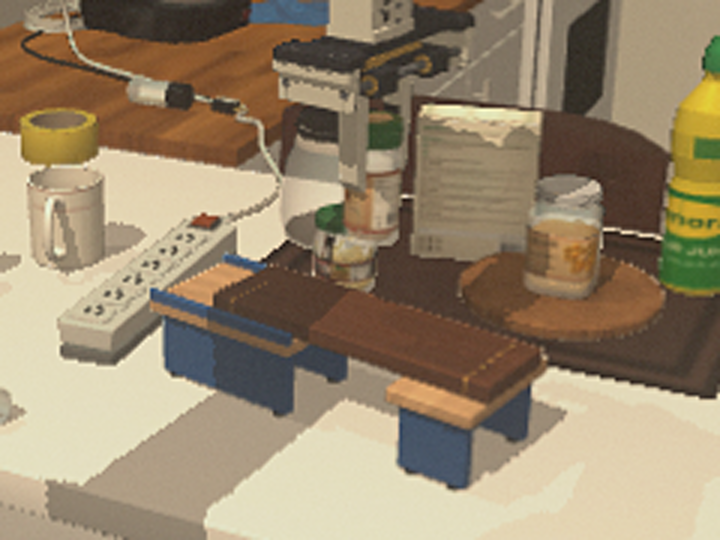

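View pics/t4.png

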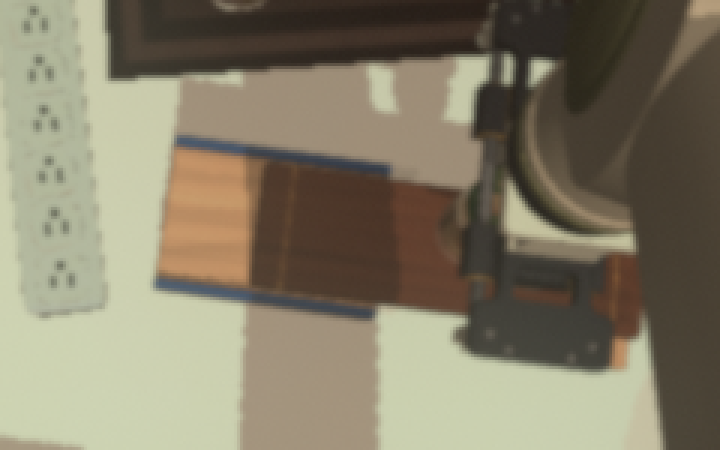

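Jar is held upright above the plank, which still spans both stands (scene view: jar (370,190), plank (380,310)). Lowering to just above contact; expected at TCP z ≈ 0.148.

>>> jog_arm:
  moves:
    - [[-0.15, 0, 2], [0, 0, 0], 255]
    - [[-0.15, 0, 4], [0, 0, 0], 255]
    - [[-0.15, 0, 5.5], [0, 0, 0], 255]
    - [[-0.15, 0, 6.5], [0, 0, 0], 255]
    - [[-0.15, 0, 6.9], [0, 0, 0], 255]
    - [[-0.15, 0, 7], [0, 0, 0], 255]
    - [[-0.15, 0, 7.1], [0, 0, 0], 255]
    - [[-0.15, 0, 7.1], [0, 0, 0], 255]
    - [[-0.15, 0, 7.1], [0, 0, 0], 255]

```text
t: 14.28
ee_pos: [0.5149, -0.1534, 0.1501]
orientation: [-3.141, -0.0, 1.354]
force: [-0.3, 0.2, -1.3]
opening: 0.0458
```

>>> jog_arm:
  moves:
    - [[0, 0, 0.1], [0, 0, 0], 255]
    - [[0, 0, 0.1], [0, 0, 0], 255]
    - [[0, 0, 0.1], [0, 0, 0], 255]

```text
t: 14.65
ee_pos: [0.515, -0.1534, 0.1491]
orientation: [-3.141, -0.0, 1.354]
force: [0.1, -1.2, -0.5]
opening: 0.0459
```

>>> jog_arm:
  moves:
    - [[0, 0, 0.1], [0, 0, 0], 255]
    - [[0, 0, 0.1], [0, 0, 0], 255]
    - [[0, 0, 0.1], [0, 0, 0], 255]

```text
t: 15.02
ee_pos: [0.5149, -0.1536, 0.1485]
orientation: [-3.141, -0.0, 1.353]
force: [-2.7, 0.2, 6.0]
opening: 0.0457
```

Contact felt (+6 N) at TCP z 0.1485. Release and check before retreating.

>>> jog_arm:
  moves:
    - [[0, 0, 0], [0, 0, 0], 100]
    - [[0, 0, 0], [0, 0, 0], 60]
    - [[0, 0, 0], [0, 0, 0], 0]
    - [[0, 0, 0], [0, 0, 0], 0]
    - [[0, 0, 0], [0, 0, 0], 0]
    - [[0, 0, 0], [0, 0, 0], 0]
    - [[0, 0, 0], [0, 0, 0], 0]

```text
t: 15.9
ee_pos: [0.515, -0.1536, 0.1485]
orientation: [-3.141, -0.0, 1.353]
force: [-0.3, 0.2, 0.7]
opening: 0.093
```

>>> jog_arm:
  moves:
    - [[0, 0, -2], [0, 0, 0], 0]
    - [[0, 0, -5], [0, 0, 0], 0]
    - [[0, 0, -9], [0, 0, 0], 0]
    - [[0, 0, -13], [0, 0, 0], 0]
    - [[5, 0, -14], [0, 0, 0], 0]
    - [[10, 0, -14], [0, 0, 0], 0]
    - [[15, 0, -14], [0, 0, 0], 0]
    - [[20, 0, -14], [0, 0, 0], 0]
    - [[26, 0, -14], [0, 0, 0], 0]
    - [[31, 0, -14], [0, 0, 0], 0]
    - [[31, 0, -14], [0, 0, 0], 0]
    - [[31, 0, -14], [0, 0, 0], 0]

```text
t: 17.4
ee_pos: [0.5817, 0.1482, 0.2884]
orientation: [-3.141, 0.0, 1.353]
force: [0.4, -0.5, 0.3]
opening: 0.0928
```

```bash
python3 - <<'E'
from h import *
rel([.515,-.153,.15],77.2)
c=cam('scene'); im,d=optics.read_camera('scene'); save('s5.png',cv2.resize(im[130:310,180:420],None,fx=3,fy=3,interpolation=cv2.INTER_CUBIC))
im,d=optics.read_camera('top'); save('t5.png',im[100:350,100:480].repeat(2,0).repeat(2,1))
c=cam('top'); P=cloud(c,d); X,Y,Z=P[...,0],P[...,1],P[...,2]
m=(abs(X-.515)<.06)&(abs(Y+.153)<.06)&(Z>.185)&(Z<.215); print(m.sum(),cv2.minEnclosingCircle(P[m][:,:2].astype(np.float32)),np.median(Z[m]))
pl=np.array([.222,.975]); px=np.array([.975,-.222])
s=(P[...,:2]-[.5393,-.0468])@pl; x=(P[...,:2]-[.5393,-.0468])@px
m=(abs(Z-.0965)<.004)&(abs(x)<.055)&(s<.1)&(s>-.35)&(im.mean(2)<120)&(im[...,0]>im[...,2]+5)
print(cv2.minAreaRect(P[m][:,:2].astype(np.float32)))
E
```

```text
t 17.4 ee [0.5817 0.1482 0.2884] [-1.7994e+02  2.0000e-02  7.7530e+01] F [ 0.43 -0.46  0.26] op 0.0928
shift cm [-3.085e+01  1.000e-02  1.386e+01] turn deg [-0.06  0.02  0.33]
469 ((0.5147725939750671, -0.15203508734703064), 0.022842412814497948) 0.20208644946571208
((0.5147714018821716, -0.15396812558174133), (0.2763763666152954, 0.09091499447822571), 77.19537353515625)
```

View pics/s5.png

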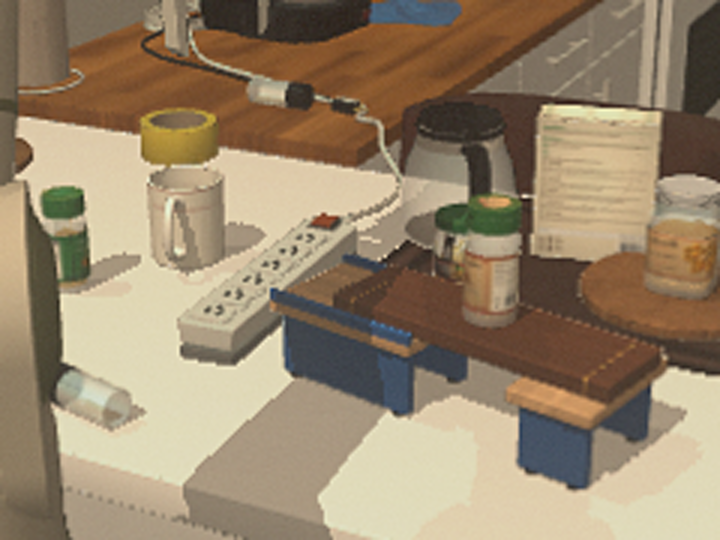

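View pics/t5.png

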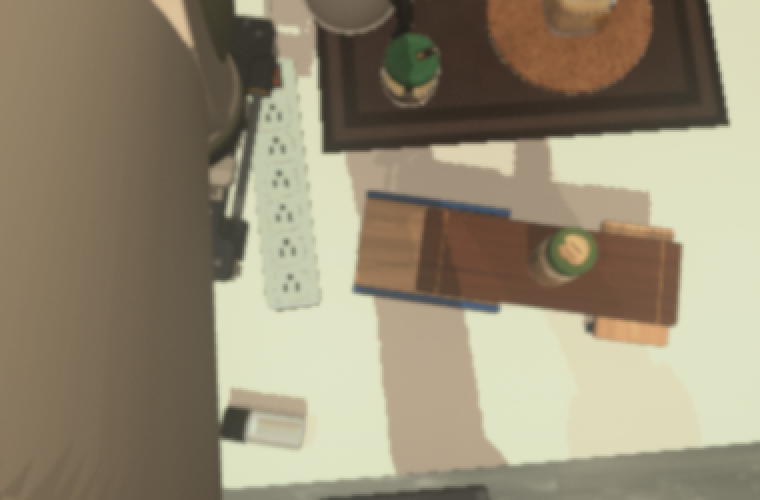

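The jar stands upright on the plank (scene crop (490,260); top crop (568,252)), about 2 mm from its middle. The plank hasn't moved, and the arm is clear.

```bash
python3 -c "
from cell import manip; print(manip.job_done())"
```

```text
the job is handed in; nothing more can be done
None
```

The riser is finished and handed in after about 17.5 s of the 64 s allowed. The hand-in gave no verdict, so what follows rests on my own measurements.

- **Plank:** I pushed it about 108 mm from its rear end with the fingers closed, without lifting it. Its leading end measures 38 to 43 mm from the short stand's centre, where flush is 40 mm and the tolerance is ±13 mm. Individual readings differed by a few millimetres. The plank lies across both stands, and its measured slope (0.009) is close to what the 1.5 mm height difference between them gives.
- **Jar:** I gripped the brown-label jar at 12 N, lowered it until it touched the plank (about 6 N) and only then let go. It stands upright about 2 mm from the plank's middle. Its top is at 0.202 m, which fits a jar standing on the plank.
- **Everything else:** The green-label jar, mug, mustard and toothpick jar look undisturbed in the last pictures, but I did not re-measure their positions. The gripper is clear of everything, and its force reading is near zero.

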